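Load a gel pot into the sloped dispenser lane

ROBOT

A 6-joint arm with a two-finger parallel gripper is mounted at the origin on the work surface. World frame = base frame: x ahead of the robot, y to its left, z up, the work surface at z = 0. Lengths are in mm, angles in rad, forces in N, time in s.
With the tool pointing down it reaches from about 225 to 875 mm from the base axis. Payload 3.4 kg.
Tool frame: the origin (TCP) lies midway between the tips of the shut fingers; the grasp point (between the pads) lies 19 mm behind it; x points along the fingers, z is the direction in which the jaws open and shut, and the axes are right-handed (so a half turn about x gives the same grasp; the last joint's range is limited). The gripper opens to 85 mm and grips with 20 to 120 N. Pads are 22 mm wide; open, the fingers measure 114 mm over their backs; the gripper's body (76 mm by 85 mm) begins 54 mm behind the grasp point. The pads swing forward as they close: fully open they stand 13 mm farther back than shut.
Start: joints at [-1.412, 0.276, 1.505, -0, 1.361, -0.121], TCP at [158.792, -552.673, 231.328] pointing down, gripper open.
Joint ranges: [-2.89, 2.89], [-0.75, 2.08], [0.22, 2.7], [-1.18, 4.32], [0.11, 2.71], [-2.7, 2.7]. Speed limits (rad/s): [2.57, 2.57, 3.14, 3.14, 3.14, 3.14].

INTERFACE

Orientations are given as a rotation vector (axis times angle).
In Python, from workcell import readout, eyes, workorder gives the robot as it stands.
- The arm moves only by the shell command python3 -m inch 'ROWS' [OPENING] [FORCE]. ROWS is JSON, a list of rows, each a list of 2 entries, a list of its own where there are three numbers: the shift along the world's x, y, z scaled (see below), then the turn, a rotation vector about the world's x, y, z scaled (see below). In form: [[[dx, dy, dz], [ax, ay, az]], ...]. A call has 1 to 10 rows; each row shifts and turns the commanded pose from where the row before left it; what a row does not reach is not made up. The controller multiplies each number of a shift by 1 m and each number of a turn by 180 degrees. A row lasts 1/8 s, in which the tool goes at most 62.5 mm and 10.7 degrees, less where a joint would pass 70% of its speed; a pose out of reach is approached as far as the arm can. A call with a number of a shift or a turn outside -1 to 1 is refused whole. A call with a gripper value outside its range is refused whole. OPENING is the closure, from 0 (fully open) to 1 (shut), set as the call begins (- or left out, the last holds). The fingers move at their own pace and stop on an object; FORCE is the grip in N (left out, the last holds). Time passes only in rows, so rows that do not move let the fingers close. It gives the time, the measured TCP pose, the force and the opening at its end, in the units of the state.
- readout.observe(): the state, without advancing time (a new reading comes with each control period).
- eyes.get_image(name): name is "scene" or "side" or "wrist"; returns a dict with "pixels" (384x512x3 uint8, red, green, blue), "depth" (384x512 float32, mm along the optical axis (not along the pixel's ray), 0 where there is no reading), "fx", "fy", "cx", "cy" (pixels), "extrinsics" (4x4, takes a point from world to camera coordinates). Camera axes: x right, y down, z forward; pixel columns grow to the right and rows downward; lengths in mm; the calibration is good to about 2 mm. A picture is of the moment at which its call begins.
- workorder.finish_job(): hands the job in, once; it reports no verdict.
Trained networks look in the newest picture that a camera, given by its name, has taken for a name from the list of things; names that differ only in an ending like _2 or _b are one class to them, and where a whole thing is asked for, a point or a joint stands for the part that bears it (a point fixed in the world has none). Each returns a list of dicts, best first, with "confidence" (0 to 1); they miss things now and then, are a little off and sometimes report something else, mostly with a low value. They report only what shows in the picture. A call takes as long as a camera call. They do not tell look-alikes from the thing itself.
- eyes.find_in(camera, name): "point" ([x, y, z] in mm, in world coordinates, good to about 4 mm: the middle of the surface that is visible of it).
- eyes.cut_out(camera, name): "pixels" (384x512 bool, what is visible of it).
- eyes.spot_point(camera, name): "point" ([x, y, z] in mm, in world coordinates, good to about 4 mm: a listed point, or the origin of a listed thing).
The state is a dict: "clock": time; "q": joint angles; "joint_velocities": joint speeds; "joint_torque": joint torques, N m; "tool_pos": TCP position; "tcp_rot": TCP orientation; "force": force on the tool from outside, world axes, zero at the start; "moment": the same for the moment, N m; "opening": finger opening in mm.
Only numpy, scipy, OpenCV 4.12 (cv2) and the standard library are available. Lean on these libraries where they do the work, as an engineer would, in place of code of your own. Each camera call takes 0.05 s, during which the arm holds its last target.

TASK

Take the gel pot with the lime-green lid from the tray, set it upright in the high end of the sloped dispenser lane and let go of it. Then push it gently down the lane, past the sprung roller, until it has pressed the orange sprung stop plate back by about 4 to 6 mm, never driving the plate anywhere near the end of its travel, and back off so that the pot is left resting against the plate. Leave the other pots and the things on the desk where they are.

Things in the scene. Friction and masses are not known exactly. Their poses are not given: they have to be found in the camera images.
- pot_lime_c (a point): Centre (half-way up, 20 mm above the underside) of the loose gel pot to be loaded: a plain upright cylinder 44 mm in diameter and 40 mm tall, about 0.15 kg, white jar with a lime-green lid; z along its axis.
- pot_lime: The same lime-lidded pot; origin at the centre of its underside.
- tray: Grey fixed tray 90 x 240 mm, 6 mm thick, origin at the centre of its underside on the desk. Three pots stand on it in a row along its y axis, 75 mm apart; 12 mm high end lips at y = +-118 mm; its long sides are open, so a pot is best gripped with the fingers closing along the tray's x axis.
- pot_orange_c (a point): Centre of a like pot with an orange lid; it must stay on the tray.
- pot_black_c (a point): Centre of a like pot with a black lid; it must stay on the tray.
- lane: The sloped dispenser lane (fixed). Origin at the middle of its floor surface; x points downhill along the floor (0.21 rad below level), y across, z square to the floor. Steel floor from x = -140 (high, open end, lime stripe) to +140 mm; white side walls stand 10 mm above the floor, inner faces at y = +-25 mm. Too shallow for the pot to slide by itself.
- lane_load (a point): Point on the lane's floor, mid-width, where the pot is to be set down (x = -95 mm of the lane); axes as the lane's. The lane is 50 mm wide, so the pot has 3 mm play each side.
- roller (a point): Point on the lane's floor, mid-width, level with the roller (x = -10 mm of the lane). An orange upright spring roller, 12 mm across, 19 mm high, reaches in from the +y wall's gap (black housing outside) and gives way sideways as the pot is pushed past with a few newtons (about 2 to 5); the pot is past it when its centre is 16 mm downhill of this point.
- stop_zone (a point): Fixed point on the lane's floor, mid-width (x = +43 mm of the lane). A black bridge with an orange thumb screw (top 42 mm above the floor) carries the stop plate; it is clamped at a different, unmeasured place each time: the pot first touches the plate with its centre anywhere from 20 mm uphill to 20 mm downhill of this point. Find it by feel.
- gate (a joint): Travel of the orange stop plate (4 mm thick, 42 mm wide, from 3 to 29 mm above the lane floor), in m downhill: 0 when free. A spring resists with 1 N per mm, plus damping; sliding the pot itself takes 1 to 2 N. Pressed 3 mm or more the pot is seated; beyond 10 mm the dispenser trips (not allowed). Let go, the spring slides the pot back until friction holds it, with the plate still pressed 0.5 to 2 mm.
- polish_c (a point): Bystander: black polish bottle 30 mm in diameter, 82 mm tall; point 40 mm up.
- buffer_c (a point): Bystander: orange and white buffer block 30 x 90 x 26 mm; its centre.
- file_c (a point): Bystander: green nail file 20 x 170 x 5 mm; its centre.
There are look-alikes about, which are no part of the job. What is shaped like the pot_lime but purple is not meant.

How it is judged:
By the outcome, as a careful person would: the job done as asked, in the order asked, and still so for the second after the job is handed in, with the robot touching nothing.
It also fails if it takes over 59 s, if anything falls off the work surface, if the arm or the gripper's body presses on something with over 40 N, if the wrist force passes 120 N, or if a joint passes its speed limit or range.

## Working session

There is one attempt and no reset: what is moved stays moved. The work goes in short steps, Python scripts to look and compute and a shell command to move; the robot and the scene stay as the last step left them, time stands still between calls to the robot, and variables do not carry over. Pictures are saved under pics/ and viewed, and the job is handed in when it is done.

```bash
mkdir -p pics; ls; python3 - <<'E'
from workcell import readout, eyes
import cv2,numpy as np
print(readout.observe())
for c in ["scene","side"]:
    im=eyes.get_image(c)
    cv2.imwrite(f"pics/{c}0.png",cv2.resize(im["pixels"][:,:,::-1],(800,600)))
    print(c,im["fx"],im["cx"],np.round(im["extrinsics"],3).tolist())
    for n in ["pot_lime_c","tray","lane","lane_load","roller","stop_zone","pot_orange_c","pot_black_c"]:
        print(n,[(np.round(r["point"],1).tolist(),round(r["confidence"],2)) for r in eyes.spot_point(c,n)][:4])
E
```

```text
pics
{'clock': 0.0, 'q': array([-1.41199759e+00,  2.76573608e-01,  1.50613265e+00,  1.68600648e-05,
        1.36070004e+00, -1.21011436e-01]), 'joint_velocities': array([-6.28110687e-04,  9.88193135e-05, -5.80177306e-04, -1.50811314e-03,
        1.62627732e-03,  1.53497407e-03]), 'joint_torque': array([ 4.64190889e-04, -4.16774762e+01, -2.45804268e+01, -1.45202762e-04,
        1.11249115e-02,  9.88545906e-06]), 'tool_pos': array([ 158.70952761, -552.11173005,  230.45210162]), 'tcp_rot': array([ 1.00189346,  1.32999867, -0.99978087]), 'force': array([ 0.60580337, -0.46846274,  1.04697095]), 'moment': array([-0.02869739,  0.01057889, -0.01715518]), 'opening': 85.62904388350847}
scene 453.8288374532402 255.11930075307635 [[0.81, 0.586, 0.017, -453.915], [0.477, -0.642, -0.6, -255.031], [-0.341, 0.494, -0.8, 1183.039], [0.0, 0.0, 0.0, 1.0]]
pot_lime_c [([572.4, -126.2, 23.1], 0.93), ([464.6, -183.5, 4.1], 0.91), ([573.9, -125.0, 1.6], 0.63), ([463.7, -54.1, -0.7], 0.59)]
tray [([444.2, -245.5, -0.9], 0.91)]
lane [([597.2, 88.9, 53.3], 0.71)]
lane_load [([578.0, 182.7, 75.2], 0.71)]
rolle
[... 189 characters left out ...]
6426244210084 [[-0.987, -0.163, -0.009, 533.989], [-0.098, 0.636, -0.765, 131.039], [0.131, -0.754, -0.643, 1101.088], [0.0, 0.0, 0.0, 1.0]]
pot_lime_c [([465.9, -55.6, -0.2], 0.83), ([458.4, -179.7, 7.1], 0.81), ([465.4, -177.8, 24.9], 0.73), ([468.2, -56.9, 17.8], 0.73)]
tray [([446.8, -250.9, 1.3], 0.64), ([592.2, 98.2, 60.6], 0.44)]
lane [([595.2, 82.7, 54.1], 0.95)]
lane_load [([573.4, 175.3, 76.7], 0.57)]
roller [([593.9, 101.6, 62.4], 0.8)]
stop_zone [([597.6, 45.1, 46.1], 0.97), ([441.0, -325.0, 28.1], 0.5), ([728.3, -142.5, 39.6], 0.4)]
pot_orange_c [([442.7, -248.9, 29.2], 0.56), ([725.1, -141.8, 37.9], 0.56), ([597.1, 89.4, 52.0], 0.34)]
pot_black_c [([441.2, -324.2, 27.4], 0.57)]
```

View pics/scene0.png

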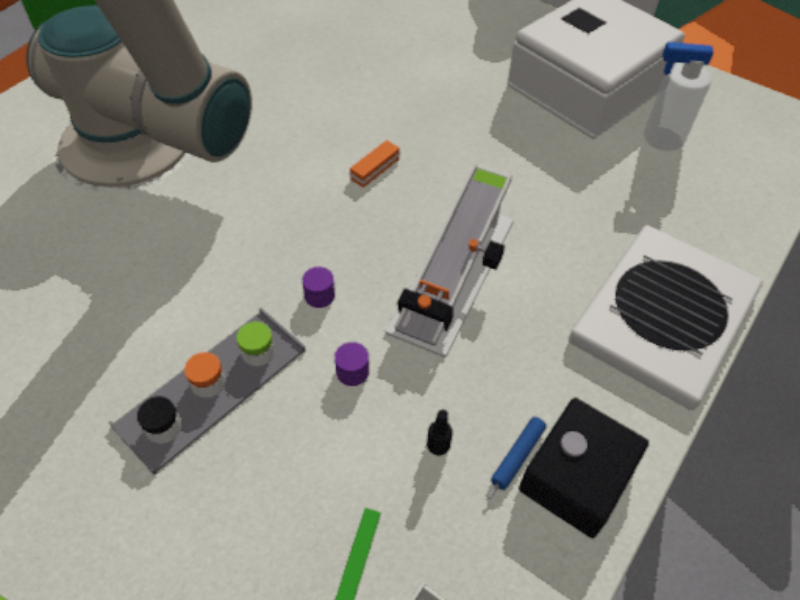

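View pics/side0.png

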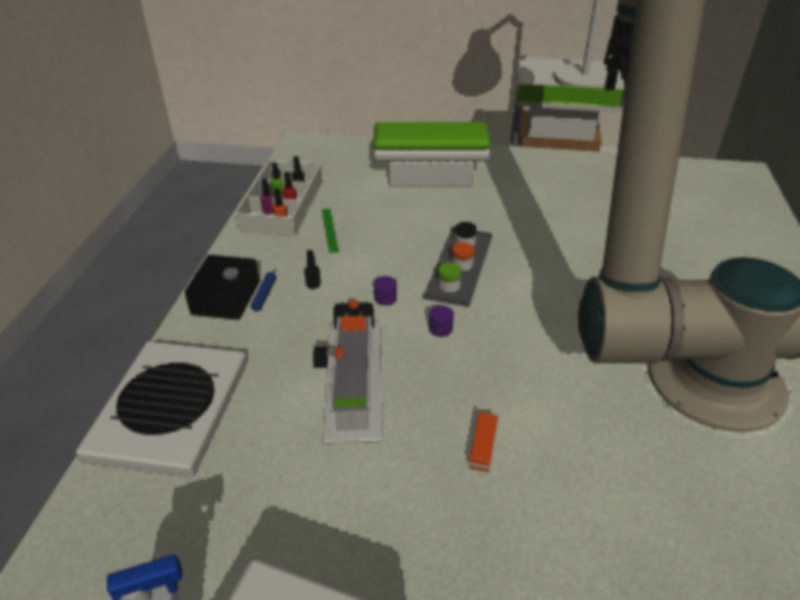

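The scene view shows the lime pot at about (255,340) on the tray, with the orange pot (203,370) and black pot (157,415) beside it. The lane runs from the lime stripe at (490,180) down to the bridge at (425,305), and there are two purple decoys.

```bash
cat > h.py <<'E'
import numpy as np,cv2
from scipy.spatial.transform import Rotation as R
from workcell import readout, eyes
def cloud(im):
    d=im["depth"];v,u=np.indices(d.shape)
    P=np.stack([(u-im["cx"])/im["fx"]*d,(v-im["cy"])/im["fy"]*d,d],-1)
    E=im["extrinsics"];return (P-E[:3,3])@E[:3,:3]
def hsv(im): return cv2.cvtColor(im["pixels"],cv2.COLOR_RGB2HSV)
def circ(p):
    A=np.c_[2*p[:,:2],np.ones(len(p))];s=np.linalg.lstsq(A,(p[:,:2]**2).sum(1),rcond=None)[0]
    return s[:2],np.sqrt(s[2]+s[:2]@s[:2])
E
python3 - <<'E'
from h import *
for c in ["scene","side"]:
    im=eyes.get_image(c);W=cloud(im);H=hsv(im);ok=im["depth"]>0
    lim=ok&(H[...,0]>30)&(H[...,0]<50)&(H[...,1]>120)
    def box(m,x,y,z): return m&(abs(W[...,0]-x[0])<x[1])&(abs(W[...,1]-y[0])<y[1])&(W[...,2]>z[0])&(W[...,2]<z[1])
    p=W[box(lim,(462,40),(-180,45),(30,60))]
    top=p[p[:,2]>np.percentile(p[:,2],50)-3]
    print(c,"lid",len(p),p.min(0),p.max(0),"topz",np.median(top[:,2]),"topmid",(top.min(0)+top.max(0))/2)
    org=ok&(H[...,0]>3)&(H[...,0]<15)&(H[...,1]>130)
    q=W[box(org,(442,30),(-250,30),(30,60))];print("orange",(q.min(0)+q.max(0))/2,np.median(q[:,2]))
    q=W[box(lim,(575,60),(190,80),(20,120))];print("stripe",len(q),q.mean(0),q.min(0),q.max(0))
    q=W[box(org,(600,60),(60,120),(20,140))]
    print("orange lane",len(q))
    lab=cv2.connectedComponentsWithStats(box(org,(600,60),(60,120),(20,140)).astype(np.uint8))
    for i in range(1,lab[0]):
        s=W[lab[1]==i]
        print("  comp",len(s),s.mean(0).round(1),s.min(0).round(1),s.max(0).round(1))
    m=eyes.cut_out(c,"tray")[0]["pixels"]&ok&(W[...,2]<12)
    r=cv2.minAreaRect(W[m][:,:2].astype(np.float32));print("tray",r)
    cl=eyes.cut_out(c,"lane");m=cl[0]["pixels"]&ok
    L=W[m];print("lane n",len(L),cl[0]["confidence"],L.min(0),L.max(0))
    r=cv2.minAreaRect(L[:,:2].astype(np.float32));print("lane rect",r)
    np.save(f"lane_{c}.npy",L)
E
```

```text
scene lid 366 [ 440.84059784 -201.25511497   34.73843027] [ 484.59854606 -159.66247058   50.06613932] topz 46.638748185084964 topmid [ 462.51221453 -180.45879277   46.76894959]
orange [ 444.16278969 -251.85911468   40.72688868] 46.29171723811865
stripe 132 [569.35974802 207.99731219  82.58842809] [546.60473906 194.76475876  78.48516357] [592.48124856 218.82974123  87.36580297]
orange lane 190
  comp 34 [614.3  95.   72.4] [602.6  90.5  58.6] [619.9 105.5  78.4]
  comp 86 [610.3   9.   60.4] [589.8   3.9  44.9] [628.5  14.4  71. ]
  comp 70 [615.2 -24.6  72.7] [602.8 -30.7  64.1] [623.3 -16.4  78.5]
tray ((449.2024841308594, -248.3752899169922), (246.09039306640625, 90.84595489501953), 82.59442901611328)
lane n 3477 0.64 [503.37529301 -54.76695628   0.85966568] [655.72597721 300.41780998  95.89811772]
lane rect ((594.2095336914062, 131.91671752929688), (104.85746765136719, 368.2102966308594), 12.432208061218262)
side lid 140 [ 441.31270153 -197.08486887   31.89913043] [ 481.42614343 -151.58899128   48.08352086] topz 44.28580016780755 topmid [ 461.64417267 -174.33693007   44.35342624]
orange [ 443.46363004 -246.39831414   40.30567103] 43.35613099649955
stripe 99 [570.15818584 210.56296281  81.22227894] [547.73715484 198.08994812  77.47458506] [592.67261523 221.54241425  85.16671219]
orange lane 222
  comp 35 [614.  -16.   70.8] [606.  -26.6  63.6] [623.3  -8.1  76.6]
  comp 156 [609.1  13.9  55.6] [588.5 -10.2  40.3] [633.   24.9  68.3]
  comp 31 [613.  101.7  70.1] [608.   70.5  50.5] [618.6 109.9  77.5]
tray ((447.7276611328125, -245.05458068847656), (246.61488342285156, 91.23966217041016), 83.40441131591797)
lane n 1807 0.63 [539.7964348  -65.68569005  -2.0767555 ] [657.59320444 230.85091744  93.84113205]
lane rect ((609.694091796875, 85.25586700439453), (92.07476806640625, 292.9472351074219), 9.91970157623291)
```

```bash
cat >> h.py <<'E'
def tool():
    s=readout.observe();return np.array(s["tool_pos"]),R.from_rotvec(s["tcp_rot"])
def need(pos,Rt):
    p,r=tool();d=(np.array(pos)-p)/1000
    best=None
    for k in (0,np.pi):
        Rk=R.from_matrix(Rt)*R.from_rotvec([k,0,0])
        w=(Rk*r.inv()).as_rotvec()
        if best is None or np.linalg.norm(w)<np.linalg.norm(best): best=w
    print("need shift",d.round(4),"turn/180",(best/np.pi).round(4),"deg",np.degrees(np.linalg.norm(best)).round(1))
def frame(xa,za):
    xa=np.array(xa,float);za=np.array(za,float);xa/=np.linalg.norm(xa);za-=xa*(za@xa);za/=np.linalg.norm(za)
    return np.stack([xa,np.cross(za,xa),za],1)
E
python3 - <<'E'
from h import *
p,r=tool();print(r.as_matrix().round(3))
a=np.radians(-14)
need([462,-178,200],frame([0,0,-1],[np.cos(a),np.sin(a),0]))
E
```

```text
[[-0.     0.961  0.276]
 [-0.     0.276 -0.961]
 [-1.    -0.     0.   ]]
need shift [ 0.3032  0.3747 -0.0313] turn/180 [0.     0.     0.3332] deg 60.0
```

```bash
python3 -m inch '[[[0.03,0.037,0],[0,0,0.033]],[[0.03,0.037,0],[0,0,0.033]],[[0.03,0.037,0],[0,0,0.033]],[[0.03,0.037,0],[0,0,0.033]],[[0.03,0.037,0],[0,0,0.033]],[[0.03,0.037,0],[0,0,0.033]],[[0.03,0.037,0],[0,0,0.033]],[[0.03,0.037,0],[0,0,0.033]],[[0.03,0.037,0],[0,0,0.034]],[[0.03,0.04,0],[0,0,0.034]]]' 0 40
python3 - <<'E'
from h import *
print(readout.observe()["q"])
im=eyes.get_image("wrist");cv2.imwrite("pics/w1.png",im["pixels"][:,:,::-1])
W=cloud(im);H=hsv(im);ok=im["depth"]>0
for n,lo,hi in (("lime",30,50),("orange",3,15)):
    m=(ok&(H[...,0]>lo)&(H[...,0]<hi)&(H[...,1]>110)).astype(np.uint8)
    l=cv2.connectedComponentsWithStats(m)
    for i in range(1,l[0]):
        if l[2][i,4]<200: continue
        s=W[(l[1]==i)]; t=s[s[:,2]>np.median(s[:,2])-3]
        h=cv2.convexHull(t[:,:2].astype(np.float32))[:,0]
        print(n,l[2][i],cv2.minEnclosingCircle(h),circ(h),np.median(t[:,2]))
a=np.radians(-14)
need([462,-178,200],frame([0,0,-1],[np.cos(a),np.sin(a),0]))
E
```

```text
clock: 2.45
tool_pos: [459.8, -178.5, 231.6]
tcp_rot: [0.192, 1.561, -0.192]
force: [0.7, -0.8, -0.1]
opening: 85.5
[-5.11418506e-01  1.51617469e-01  1.67046316e+00 -1.36979830e-04
  1.31848628e+00 -2.66762279e-01]
lime [ 237  140   42   42 1341] ((462.66448974609375, -177.54092407226562), 21.533212661743164) (array([ 462.93951411, -177.27176303]), np.float64(20.7973216739638)) 45.93001884688716
orange [ 237  205   40   40 1232] ((443.6866455078125, -249.09344482421875), 21.74753761291504) (array([ 443.55592155, -249.13445406]), np.float64(21.07326653112538)) 45.910647127937736
need shift [-0.0011 -0.0046 -0.0315] turn/180 [-0.0017  0.0015 -0.0016] deg 0.5
```

View pics/w1.png

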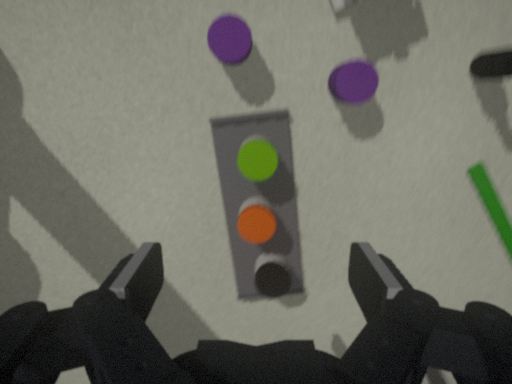

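```bash
python3 - <<'E'
from h import *
a=np.radians(-14.7)
print(readout.observe()["joint_velocities"].round(3))
need([462.8,-177.4,22],frame([0,0,-1],[np.cos(a),np.sin(a),0]))
E
```

```text
[-0.07  -0.011  0.021 -0.064  0.011  0.005]
need shift [-0.0003 -0.004  -0.2095] turn/180 [-0.0017  0.0015 -0.0055] deg 1.1
```

```bash
python3 -m inch '[[[0,-0.004,-0.03],[0,0,-0.004]],[[0,0,-0.04],[0,0,0]],[[0,0,-0.04],[0,0,0]],[[0,0,-0.03],[0,0,0]],[[0,0,0],[0,0,0]]]' 0 40
python3 - <<'E'
from h import *
a=np.radians(-14.7)
need([462.8,-177.4,22],frame([0,0,-1],[np.cos(a),np.sin(a),0]))
E
```

```text
clock: 3.12
tool_pos: [457.0, -182.9, 89.5]
tcp_rot: [0.207, 1.566, -0.203]
force: [0.2, -0.3, 0.2]
opening: 85.7
need shift [ 0.0058  0.0055 -0.0675] turn/180 [-0.0008 -0.0015  0.0014] deg 0.4
```

```bash
python3 -m inch '[[[0.0055,0.0055,-0.02],[0,0,0]],[[0,0,-0.025],[0,0,0]],[[0,0,-0.0225],[0,0,0]],[[0,0,0],[0,0,0]],[[0,0,0],[0,0,0]]]' 0 40
python3 - <<'E'
from h import *
a=np.radians(-14.7)
need([462.8,-177.4,22],frame([0,0,-1],[np.cos(a),np.sin(a),0]))
E
```

```text
clock: 3.75
tool_pos: [465.5, -178.9, 25.3]
tcp_rot: [0.204, 1.558, -0.205]
force: [0.9, 0.5, 0.7]
opening: 85.6
need shift [-0.0027  0.0015 -0.0033] turn/180 [0.0005 0.0008 0.0013] deg 0.3
```

Within a few mm. Final trim, then close.

```bash
python3 -m inch '[[[-0.0025,0.0015,-0.003],[0,0,0]],[[0,0,0],[0,0,0]]]' 0 40
python3 -m inch '[[[0,0,0],[0,0,0]],[[0,0,0],[0,0,0]],[[0,0,0],[0,0,0]],[[0,0,0],[0,0,0]],[[0,0,0],[0,0,0]],[[0,0,0],[0,0,0]]]' 1 40
python3 - <<'E'
from h import *
im=eyes.get_image("wrist");cv2.imwrite("pics/w2.png",im["pixels"][:,:,::-1])
E
```

```text
clock: 4.0
tool_pos: [461.7, -176.6, 21.3]
tcp_rot: [0.204, 1.561, -0.205]
force: [-0.0, 1.4, -0.4]
opening: 85.2
clock: 4.75
tool_pos: [461.9, -176.7, 21.2]
tcp_rot: [0.204, 1.561, -0.205]
force: [-0.4, 0.4, 4.8]
opening: 42.5
```

View pics/w2.png

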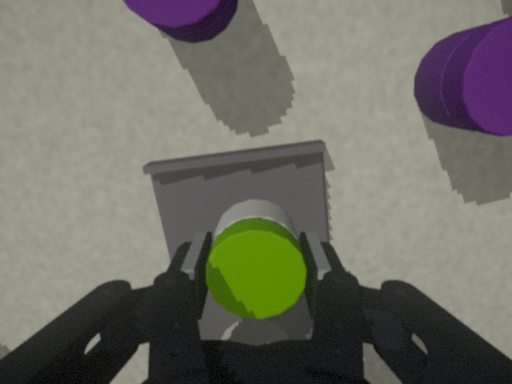

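Grip is good: opening is 42.5 mm and the lime lid sits between the pads at (256,268). Lift and travel toward the lane.

```bash
python3 -m inch '[[[0,0,0.02],[0,0,0]],[[0,0,0.05],[0,0,0]],[[0,0,0.06],[0,0,0]],[[0,0,0.06],[0,0,0]],[[0.005,0.035,0.02],[0,0,0.02]],[[0.005,0.045,0],[0,0,0.03]],[[0.01,0.045,0],[0,0,0.03]],[[0.01,0.045,0],[0,0,0.03]],[[0.01,0.045,0],[0,0,0.03]],[[0.0,0,0],[0,0,0]]]' 1 40
python3 - <<'E'
from h import *
im=eyes.get_image("wrist");cv2.imwrite("pics/w3.png",im["pixels"][:,:,::-1])
np.savez("w3.npz",**im)
print(tool()[0])
E
```

```text
clock: 6.05
tool_pos: [501.8, 41.2, 229.9]
tcp_rot: [-0.143, 1.567, 0.145]
force: [-0.4, -1.6, -2.0]
opening: 42.5
[501.44620169  39.50628345 229.95431507]
```

View pics/w3.png

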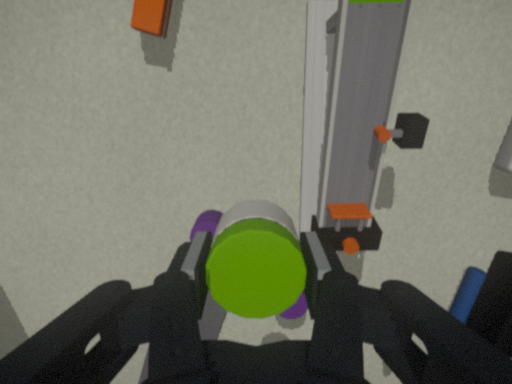

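The wrist view shows the pot held, the lane floor running from the lime stripe (378,0), the roller at (382,133), the plate at (349,212) and the bridge at (347,235). I'll fit the lane pose from the depth.

```bash
cat > fit.py <<'E'
from h import *
from scipy.optimize import minimize
th=0.21
def lanef(o,psi):
    hx=np.array([np.cos(psi),np.sin(psi),0]);xa=hx*np.cos(th)-np.array([0,0,np.sin(th)])
    ya=np.array([-np.sin(psi),np.cos(psi),0]);za=np.cross(xa,ya)
    return np.stack([xa,ya,za],1)
def load(c):
    if c=="w3":
        z=np.load("w3.npz");im={k:z[k] for k in z.files};
    else: im=eyes.get_image(c)
    return im
if __name__=="__main__":
  for c in ["w3","scene","side"]:
    im=load(c);W=cloud(im);H=hsv(im);ok=im["depth"]>0
    psi=np.arctan2(-198,40);o=np.array([592.,95,57])
    for it in range(6):
        B=lanef(o,psi);L=(W-o)@B
        b=ok&(abs(L[...,0])<145)&(abs(L[...,1])<45)&(abs(L[...,2])<16)
        # floor: |y|<20
        f=b&(abs(L[...,1])<20)&(abs(L[...,2])<6)&(L[...,0]<20)&(abs(L[...,0]+10)>12)
        o=o+B[:,2]*np.median(L[...,2][f])
        # fit yaw & y via wall points high (z 8..12)
        L=(W-o)@B
        res=[]
        for x0 in range(-130,30,15):
            s=b&(abs(L[...,0]-x0)<7.5)
            if abs(x0+10)<18: continue
            y=L[...,1][s];z=L[...,2][s]
            wl=y[(z>7)&(y<0)&(y>-40)];wr=y[(z>7)&(z<14)&(y>0)&(y<40)]
            if len(wl)>2 and len(wr)>2: res.append((x0,np.median(wl),np.median(wr)))
        res=np.array(res)
        mid=res[:,1:].mean(1);k=np.polyfit(res[:,0],mid,1)
        psi+=k[0];o=o+B[:,1]*k[1]
    L=(W-o)@lanef(o,psi)
    m=b&(H[...,0]>30)&(H[...,0]<50)&(H[...,1]>120)
    s=L[m];print(c,"o",o.round(1),"psi",np.degrees(psi).round(2),"width",np.diff(res[:,1:],axis=1).mean().round(1),len(res),"floor z std",L[...,2][f].std().round(2))
    if len(s): print("  stripe x",np.percentile(s[:,0],[2,50,98]).round(1),"y",np.percentile(s[:,1],[2,98]).round(1))
    og=ok&((H[...,0]<15)&(H[...,1]>150))&(abs(L[...,0])<120)&(abs(L[...,1])<40)&(L[...,2]<60)&(L[...,2]>0)
    l=cv2.connectedComponentsWithStats(og.astype(np.uint8))
    for i in range(1,l[0]):
        if l[2][i,4]>15: q=L[l[1]==i];print("  orange",len(q),np.percentile(q,5,axis=0).round(1),np.percentile(q,95,axis=0).round(1))
E
python3 fit.py
```

```text
w3 o [592.8  95.2  56.8] psi -78.95 width 53.7 7 floor z std 0.75
  stripe x [-111.1 -110.2 -109.3] y [-20.3  21.6]
  orange 184 [-7.  16.   8.1] [ 2.9 25.6 19.8]
  orange 569 [ 80.9 -19.    6.7] [83.6 18.  29.2]
  orange 230 [105.2  -7.2  34. ] [118.5   6.6  42.8]
scene o [592.5  95.   57.7] psi -79.06 width 53.8 8 floor z std 1.61
  stripe x [-127.2 -118.1 -108.9] y [-22.3  19.8]
  orange 27 [-4.9 18.   8.1] [ 5.5 25.2 21.1]
  orange 78 [ 84.  -16.9   6.9] [86.6 18.8 29.8]
  orange 53 [107.9 -10.3  33.8] [119.4   7.5  44.2]
side o [593.6  95.6  55.8] psi -78.19 width 54.0 8 floor z std 1.25
  stripe x [-129.1 -120.6 -110.6] y [-20.8  22.2]
  orange 31 [101.6  -9.1  32.2] [116.6   4.7  42.8]
  orange 143 [ 75.9 -21.2   6.8] [98.7 16.2 28.6]
  orange 26 [-10.7  16.    5.4] [ 0.1 23.4 19.6]
```

```bash
cat >> h.py <<'E'
from fit import lanef
O=np.array([592.7,95.2,57.0]);PSI=np.radians(-78.95)
B=lanef(O,PSI); O=O+B[:,0]*8   # x shift: roller at -10
def goal(x,y,z): need(O+B@np.array([x,y,z],float),frame(-B[:,2],B[:,1]))
def here():
    p,r=tool();print("lane TCP",((p-O)@B).round(2))
E
sed -i 's/^from h import/from h import/' fit.py
python3 - <<'E'
from h import *
print(B.round(3).tolist());here();goal(-95,0,75)
E
```

```text
[[0.187, 0.981, 0.04], [-0.96, 0.192, -0.205], [-0.208, 0.0, 0.978]]
lane TCP [  -6.2  -100.63  177.48]
need shift [ 0.078   0.1255 -0.0817] turn/180 [0.0659 0.012  0.0043] deg 12.1
```

```bash
python3 -m inch '[[[0.015,0.025,0],[0.016,0.003,0.001]],[[0.015,0.025,0],[0.016,0.003,0.001]],[[0.016,0.025,0],[0.016,0.003,0.001]],[[0.016,0.025,0],[0.018,0.003,0.001]],[[0.016,0.025,-0.03],[0,0,0]],[[0,0,-0.03],[0,0,0]],[[0,0,-0.02],[0,0,0]],[[0,0,0],[0,0,0]],[[0,0,0],[0,0,0]]]' 1 40
python3 - <<'E'
from h import *
here();goal(-95,0,75);goal(-95,0,20)
im=eyes.get_image("wrist");cv2.imwrite("pics/w4.png",im["pixels"][:,:,::-1])
im=eyes.get_image("scene");cv2.imwrite("pics/s4.png",im["pixels"][60:250,200:400,::-1].repeat(3,0).repeat(3,1))
print(readout.observe()["force"])
E
```

```text
clock: 7.32
tool_pos: [580.6, 162.4, 151.6]
tcp_rot: [0.016, 1.577, 0.315]
force: [0.5, 0.4, -1.3]
opening: 43.0
lane TCP [-94.49   0.96  78.28]
need shift [-0.0012  0.001  -0.0031] turn/180 [-0.0003  0.0008  0.0008] deg 0.2
need shift [-0.0034  0.0122 -0.0569] turn/180 [-0.0003  0.0008  0.0008] deg 0.2
[ 0.15455666 -0.10732526 -2.03518153]
```

View pics/w4.png

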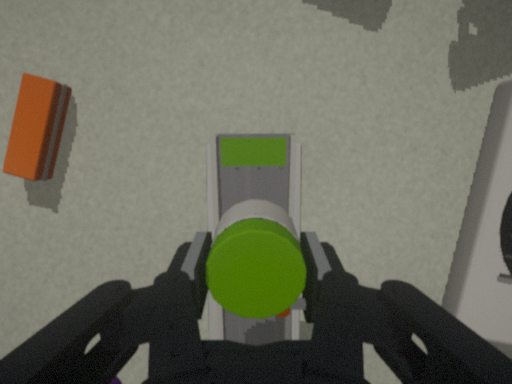

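View pics/s4.png

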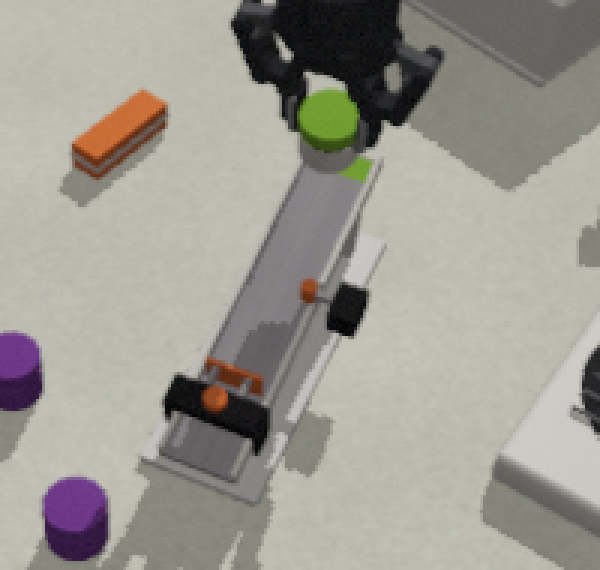

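The wrist view shows the lane walls at columns 212 and 296, with the lid centred at 256, so they line up. I'll measure the lateral offset of the held pot against the walls with the same camera.

```bash
python3 - <<'E'
from h import *
im=eyes.get_image("wrist");W=cloud(im);H=hsv(im);ok=im["depth"]>0;L=(W-O)@B
lim=ok&(H[...,0]>30)&(H[...,0]<50)&(H[...,1]>110)
q=L[lim&(L[...,2]>60)];t=q[q[:,2]>np.median(q[:,2])-2];print("pot",cv2.minEnclosingCircle(t[:,:2].astype(np.float32)),np.median(t[:,2]))
q=L[lim&(abs(L[...,2])<8)];print("stripe",q.min(0),q.max(0))
for x0 in range(-138,-100,6):
    s=ok&(abs(L[...,0]-x0)<3)&(abs(L[...,1])<45);y=L[...,1][s];z=L[...,2][s]
    w=(z>7)&(z<14);f=abs(y)<18
    print(x0,"walls",[ (v.min().round(1),v.max().round(1)) for v in (y[w&(y<0)],y[w&(y>0)]) if len(v)],"floor",np.median(z[f]).round(2))
q=L[ok&(abs(L[...,1])<18)&(abs(L[...,2])<4)];print("floor xmin",q[:,0].min())
here()
E
```

```text
pot ((-96.43326568603516, 0.9045314788818359), 56.9092903137207) 103.47174641766665
stripe [-137.41754365  -22.31553638   -5.61108102] [-7.58473949 40.5928767   7.65782715]
-138 walls [(np.float64(-28.4), np.float64(-24.4)), (np.float64(25.6), np.float64(29.1))] floor -1.03
-132 walls [(np.float64(-28.1), np.float64(-24.5)), (np.float64(25.7), np.float64(29.3))] floor -0.44
-126 walls [(np.float64(-28.4), np.float64(-24.4)), (np.float64(25.4), np.float64(29.5))] floor 0.11
-120 walls [(np.float64(-28.4), np.float64(-24.3)), (np.float64(25.5), np.float64(29.5))] floor 0.1
-114 walls [(np.float64(-28.2), np.float64(-24.3)), (np.float64(25.5), np.float64(29.3))] floor 155.13
-108 walls [(np.float64(-28.5), np.float64(-24.4)), (np.float64(25.4), np.float64(29.4))] floor 157.69
-102 walls [(np.float64(-28.5), np.float64(-24.3)), (np.float64(25.4), np.float64(29.5))] floor 104.2
floor xmin -139.34467247775333
lane TCP [-95.12   1.13  78.64]
```

```bash
python3 -m inch '[[[-0.0011,0.0038,-0.018],[0,0,0]],[[-0.0008,0.0038,-0.018],[0,0,0]],[[-0.0008,0.0038,-0.018],[0,0,0]],[[0,0,0],[0,0,0]],[[0,0,0],[0,0,0]],[[0,0,0],[0,0,0]]]' 1 40
python3 - <<'E'
from h import *
here();goal(-95,0.5,16)
print(readout.observe()["force"])
im=eyes.get_image("wrist");W=cloud(im);H=hsv(im);ok=im["depth"]>0;L=(W-O)@B
lim=ok&(H[...,0]>30)&(H[...,0]<50)&(H[...,1]>110)
q=L[lim&(L[...,2]>20)];t=q[q[:,2]>np.percentile(q[:,2],60)-2];print("lid top",np.median(t[:,2]))
cv2.imwrite("pics/w5.png",im["pixels"][:,:,::-1])
E
```

```text
clock: 8.22
tool_pos: [577.9, 174.7, 98.0]
tcp_rot: [0.015, 1.576, 0.316]
force: [-0.2, -0.1, -1.4]
opening: 42.4
lane TCP [-95.59   0.74  23.26]
need shift [-0.0004  0.0009 -0.0072] turn/180 [-0.0003  0.0011  0.0004] deg 0.2
[-0.24792381 -0.12208703 -1.37018168]
lid top 47.99181690508824
```

View pics/w5.png

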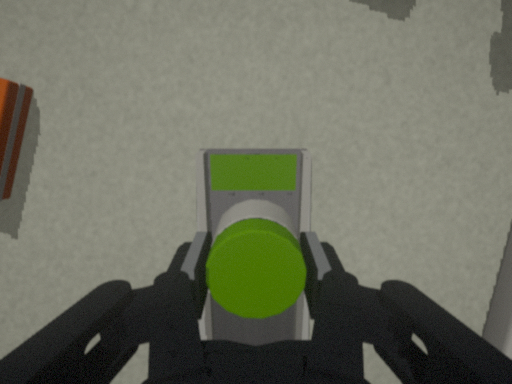

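Centred, with the bottom about 8 mm above the floor. Lower it in small steps.

```bash
python3 -m inch '[[[-0.0002,0.0008,-0.0035],[0,0,0]],[[-0.0001,0.0005,-0.0025],[0,0,0]],[[0,0,0],[0,0,0]],[[0,0,0],[0,0,0]]]' 1 40
python3 -m inch '[[[0,0.0002,-0.001],[0,0,0]],[[0,0,0],[0,0,0]]]' 1 40
python3 - <<'E'
from h import *
here()
E
```

```text
clock: 8.78
tool_pos: [576.8, 176.0, 90.7]
tcp_rot: [0.015, 1.578, 0.316]
force: [0.0, 0.8, -0.4]
opening: 42.9
clock: 9.02
tool_pos: [576.9, 176.2, 89.9]
tcp_rot: [0.015, 1.578, 0.316]
force: [0.5, -0.6, -1.2]
opening: 43.0
lane TCP [-9.557e+01  4.000e-02  1.496e+01]
```

```bash
python3 -m inch '[[[0.0004,0.0002,-0.0007],[0,0,0]],[[0,0,0],[0,0,0]]]' 1 40
python3 - <<'E'
from h import *
here();print(readout.observe()["force"]@B)
E
```

```text
clock: 9.28
tool_pos: [576.9, 176.3, 89.8]
tcp_rot: [0.015, 1.578, 0.316]
force: [-1.8, -2.1, 4.4]
opening: 42.7
lane TCP [-9.562e+01  7.000e-02  1.489e+01]
[ 0.74684602 -2.14015082  4.61848252]
```

Contact (+4.6 N along the floor normal). Release.

```bash
python3 -m inch '[[[0,0,0],[0,0,0]],[[0,0,0],[0,0,0]],[[0,0,0],[0,0,0]],[[0,0,0],[0,0,0]],[[0,0,0],[0,0,0]]]' 0 40
python3 -m inch '[[[0.001,-0.006,0.03],[0,0,0]],[[0.002,-0.01,0.05],[0,0,0]],[[0,0,0],[0,0,0]],[[0,0,0],[0,0,0]]]' 0 40
python3 - <<'E'
from h import *
here();print(readout.observe()["force"]@B)
im=eyes.get_image("wrist");cv2.imwrite("pics/w6.png",im["pixels"][:,:,::-1]);W=cloud(im);H=hsv(im);ok=im["depth"]>0;L=(W-O)@B
lim=ok&(H[...,0]>30)&(H[...,0]<50)&(H[...,1]>110)
q=L[lim&(L[...,2]>30)];t=q[q[:,2]>np.percentile(q[:,2],60)-2];print("pot",cv2.minEnclosingCircle(t[:,:2].astype(np.float32)),np.median(t[:,2]))
im=eyes.get_image("scene");cv2.imwrite("pics/s6.png",im["pixels"][60:250,200:400,::-1].repeat(3,0).repeat(3,1))
E
```

```text
clock: 9.9
tool_pos: [577.2, 176.5, 89.1]
tcp_rot: [0.015, 1.578, 0.316]
force: [-0.7, -0.1, -0.3]
opening: 85.5
clock: 10.4
tool_pos: [579.7, 160.4, 168.8]
tcp_rot: [0.015, 1.579, 0.316]
force: [-0.7, -0.8, -0.7]
opening: 85.2
lane TCP [-96.28  -0.25  95.49]
[ 0.74141006 -0.85495925 -0.52064671]
pot ((-90.25471496582031, 2.257080078125), 70.70873260498047) 39.731470212266544
```

View pics/w6.png

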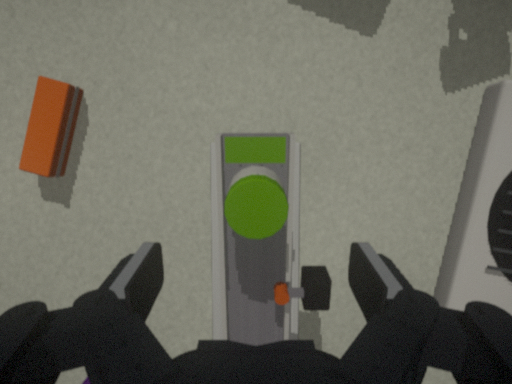

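View pics/s6.png

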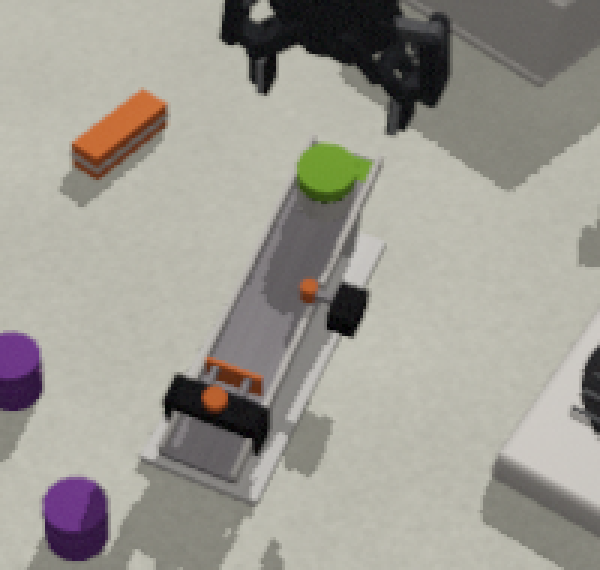

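The pot stands upright in the lane (lid top 39.7 mm above the floor) at the high end, clear of the roller at (282,293). Shut the fingers and go behind it.

```bash
python3 -m inch '[[[-0.005,0.025,0.01],[0,0,0]],[[-0.005,0.025,0.01],[0,0,0]],[[0,0,0],[0,0,0]],[[0,0,0],[0,0,0]],[[0,0,0],[0,0,0]],[[0,0,0],[0,0,0]]]' 1 40
python3 - <<'E'
from h import *
here();goal(-147,-0.5,40);goal(-147,-0.5,8)
im=eyes.get_image("wrist");cv2.imwrite("pics/w7.png",im["pixels"][:,:,::-1])
im=eyes.get_image("scene");W=cloud(im);H=hsv(im);L=(W-O)@B
lim=(im["depth"]>0)&(H[...,0]>30)&(H[...,0]<50)&(H[...,1]>110)&(abs(L[...,0]+90)<60)&(abs(L[...,1])<35)&(L[...,2]>36)&(L[...,2]<45)
t=L[lim];print("pot",cv2.minEnclosingCircle(t[:,:2].astype(np.float32)),np.median(t[:,2]))
E
```

```text
clock: 11.25
tool_pos: [570.2, 209.8, 188.6]
tcp_rot: [0.016, 1.579, 0.315]
force: [0.6, 0.3, -0.5]
opening: -0.4
lane TCP [-1.4964e+02 -1.2000e-01  1.0441e+02]
need shift [-0.0025  0.0106 -0.0636] turn/180 [-0.0002  0.0001  0.0006] deg 0.1
need shift [-0.0037  0.0171 -0.0948] turn/180 [-0.0002  0.0001  0.0006] deg 0.1
pot ((-93.02733612060547, 1.8290014266967773), 23.45612907409668) 40.41236012507815
```

View pics/w7.png

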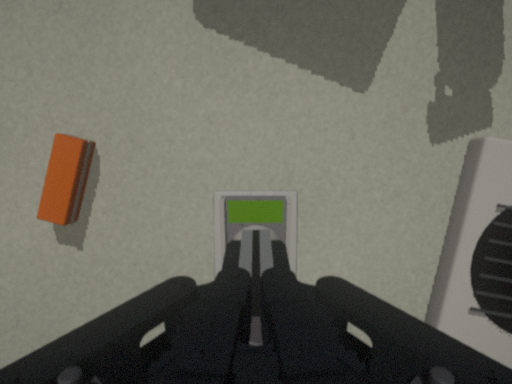

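```bash
python3 -m inch '[[[-0.001,0.004,-0.024],[0,0,0]],[[-0.001,0.004,-0.024],[0,0,0]],[[-0.001,0.004,-0.024],[0,0,0]],[[-0.0007,0.004,-0.0205],[0,0,0]],[[0,0,0],[0,0,0]],[[0,0,0],[0,0,0]]]' 1 40
python3 - <<'E'
from h import *
here();goal(-137,-0.5,8)
print(readout.observe()["force"]@B)
E
```

```text
clock: 12.1
tool_pos: [567.2, 226.3, 97.4]
tcp_rot: [0.015, 1.577, 0.316]
force: [0.6, 0.8, 0.1]
opening: 0.1
lane TCP [-1.4708e+02  9.0000e-02  1.1640e+01]
need shift [ 0.0012 -0.009  -0.0057] turn/180 [-0.0004  0.0008  0.0004] deg 0.2
[-0.68132619  0.70348294 -0.00885202]
```

```bash
python3 -m inch '[[[0.0009,-0.0041,-0.0045],[0,0,0]],[[0.0009,-0.0048,-0.001],[0,0,0]],[[0.0009,-0.0048,-0.001],[0,0,0]],[[0.0009,-0.0048,-0.001],[0,0,0]],[[0.0009,-0.0048,-0.001],[0,0,0]],[[0.0009,-0.0048,-0.001],[0,0,0]],[[0.0009,-0.0048,-0.001],[0,0,0]],[[0.0009,-0.0048,-0.001],[0,0,0]],[[0.0009,-0.0048,-0.001],[0,0,0]],[[0.0009,-0.0048,-0.001],[0,0,0]]]' 1 40
cat > chk.py <<'E'
from h import *
import sys
here();print("F lane",(readout.observe()["force"]@B).round(2))
for c in ("scene","side"):
    im=eyes.get_image(c);W=cloud(im);H=hsv(im);ok=im["depth"]>0;L=(W-O)@B
    Z=L[...,2];inb=ok&(abs(L[...,1])<32)&(abs(L[...,0])<125)
    lim=inb&(H[...,0]>30)&(H[...,0]<50)&(H[...,1]>110)&(Z>35)&(Z<46)
    t=L[lim]
    if len(t)>10: print(c,"lid",len(t),"x",np.percentile(t[:,0],[2,98]).round(1),"y",np.percentile(t[:,1],[2,98]).round(1),"z",np.median(t[:,2]).round(1))
    og=inb&((H[...,0]<15)&(H[...,1]>150))&(Z>3)&(Z<33)&(L[...,0]>40)&(L[...,0]<100)
    t=L[og]
    if len(t)>5: print(c,"plate",len(t),np.percentile(t[:,0],[10,50,90]).round(1))
    if len(sys.argv)>1: cv2.imwrite(f"pics/{c}_{sys.argv[1]}.png",cv2.resize(im["pixels"][60:260,180:400,::-1] if c=="scene" else im["pixels"][150:320,150:300,::-1],None,fx=3,fy=3))
E
python3 chk.py a
```

```text
clock: 13.35
tool_pos: [575.5, 178.8, 83.0]
tcp_rot: [0.015, 1.578, 0.316]
force: [0.2, 1.2, 0.7]
opening: -0.2
lane TCP [-96.88  -0.84   7.66]
F lane [-1.26  0.4   0.49]
scene lid 287 x [-81.9 -41.3] y [-17.9  19. ] z 40.4
scene plate 79 [76.5 77.5 78.4]
side lid 16 x [-77.4 -45.5] y [-0.7  4.5] z 38.6
```

```bash
python3 -c "
import cv2,numpy as np
a=cv2.imread('pics/scene_a.png');b=cv2.imread('pics/side_a.png')
h=max(a.shape[0],b.shape[0]);c=np.zeros((h,a.shape[1]+b.shape[1],3),np.uint8);c[:a.shape[0],:a.shape[1]]=a;c[:b.shape[0],a.shape[1]:]=b
cv2.imwrite('pics/ab.png',cv2.resize(c,None,fx=.7,fy=.7))"
```

```text
(no output)
```

View pics/ab.png

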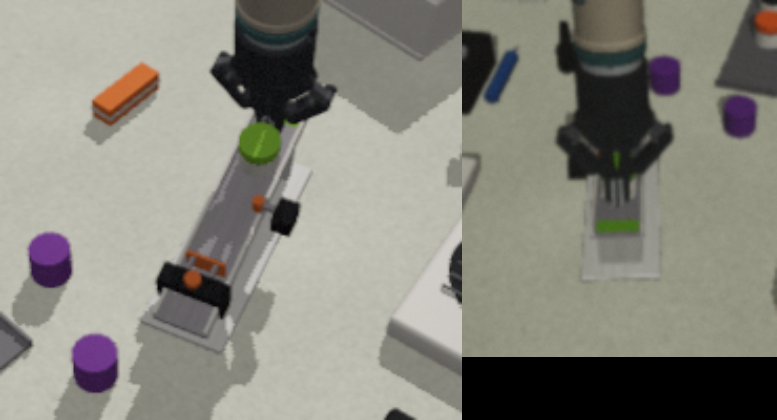

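Scene shows the pot upright, pushed to x≈-62. Continue at a slower pace.

```bash
python3 -m inch '[[[0.0008,-0.0038,-0.0008],[0,0,0]],[[0.0007,-0.0038,-0.0008],[0,0,0]],[[0.0008,-0.0038,-0.0008],[0,0,0]],[[0.0007,-0.0038,-0.0008],[0,0,0]],[[0.0006,-0.0029,-0.0006],[0,0,0]]]' 1 40
python3 -m inch '[[[0.0006,-0.0029,-0.0006],[0,0,0]],[[0.0006,-0.0029,-0.0006],[0,0,0]]]'
python3 -m inch '[[[0.0006,-0.0029,-0.0006],[0,0,0]],[[0.0006,-0.0029,-0.0006],[0,0,0]]]'
python3 -m inch '[[[0.0006,-0.0029,-0.0006],[0,0,0]],[[0.0006,-0.0029,-0.0006],[0,0,0]]]'
python3 chk.py b
```

```text
clock: 14.08
tool_pos: [579.1, 160.7, 79.2]
tcp_rot: [0.015, 1.578, 0.316]
force: [-0.3, 0.0, 0.2]
opening: 0.2
clock: 14.32
tool_pos: [580.3, 155.1, 78.1]
tcp_rot: [0.015, 1.578, 0.316]
force: [0.4, 0.4, -0.7]
opening: -0.2
clock: 14.58
tool_pos: [581.5, 149.2, 76.9]
tcp_rot: [0.015, 1.578, 0.316]
force: [-0.2, 0.4, -0.4]
opening: 0.0
clock: 14.82
tool_pos: [582.5, 143.7, 75.7]
tcp_rot: [0.015, 1.579, 0.316]
force: [-1.8, 1.7, 0.8]
opening: 0.2
lane TCP [-60.35  -0.75   7.99]
F lane [-2.14 -1.49  0.4 ]
scene lid 299 x [-44.3  -5.5] y [-18.3  19.6] z 40.6
scene plate 81 [76.3 77.4 78.4]
side lid 14 x [-36.5  -7.1] y [0.2 3.5] z 38.8
```

```bash
for i in 1; do :; done
python3 -m inch '[[[0.0006,-0.0029,-0.0006],[0,0,0]],[[0.0006,-0.0029,-0.0006],[0,0,0]]]' 1
python3 -m inch '[[[0.0006,-0.0029,-0.0006],[0,0,0]],[[0.0006,-0.0029,-0.0006],[0,0,0]]]'
python3 -m inch '[[[0.0006,-0.0029,-0.0006],[0,0,0]],[[0.0006,-0.0029,-0.0006],[0,0,0]]]'
python3 -m inch '[[[0.0006,-0.0029,-0.0006],[0,0,0]],[[0.0006,-0.0029,-0.0006],[0,0,0]]]'
python3 chk.py c
```

```text
clock: 15.18
tool_pos: [582.6, 138.9, 74.8]
tcp_rot: [0.017, 1.58, 0.318]
force: [-4.3, 4.8, 4.7]
opening: 0.1
clock: 15.42
tool_pos: [583.1, 133.4, 73.7]
tcp_rot: [0.017, 1.582, 0.318]
force: [-5.6, 5.0, 3.8]
opening: -0.3
clock: 15.68
tool_pos: [586.2, 126.2, 72.1]
tcp_rot: [0.014, 1.578, 0.316]
force: [-0.1, 2.3, 0.5]
opening: 0.1
clock: 15.92
tool_pos: [588.4, 120.1, 71.0]
tcp_rot: [0.015, 1.577, 0.315]
force: [0.2, 2.7, -0.3]
opening: 0.2
lane TCP [-35.65   0.54   8.41]
F lane [-2.49  0.73 -0.89]
scene lid 308 x [-19.7  20. ] y [-21.8  15.9] z 40.8
scene plate 84 [75.8 77.4 78.5]
side lid 15 x [-44.4  15.2] y [-12.4   4.2] z 38.8
side plate 12 [68.6 72.1 73.9]
```

```bash
python3 -m inch '[[[0.0006,-0.0029,-0.0006],[0,0,0]],[[0.0006,-0.0029,-0.0006],[0,0,0]],[[0.0006,-0.0029,-0.0006],[0,0,0]],[[0.0006,-0.0029,-0.0006],[0,0,0]]]' 1
python3 -m inch '[[[0.0006,-0.0029,-0.0006],[0,0,0]],[[0.0006,-0.0029,-0.0006],[0,0,0]],[[0.0006,-0.0029,-0.0006],[0,0,0]],[[0.0006,-0.0029,-0.0006],[0,0,0]]]' 1
python3 chk.py d
```

```text
clock: 16.52
tool_pos: [589.9, 108.5, 68.5]
tcp_rot: [0.015, 1.578, 0.316]
force: [1.1, 0.3, -0.7]
opening: -0.0
clock: 17.02
tool_pos: [592.1, 96.9, 66.0]
tcp_rot: [0.015, 1.579, 0.316]
force: [0.1, 1.3, 0.8]
opening: -0.3
lane TCP [-11.66  -0.23   8.39]
F lane [-1.37  0.34  0.57]
scene lid 314 x [ 4.1 43.4] y [-21.2  16.4] z 40.8
scene plate 83 [76.3 77.5 78.4]
side plate 11 [68.2 71.1 83.7]
```

```bash
python3 -m inch '[[[0.0004,-0.0019,-0.0004],[0,0,0]],[[0.0004,-0.0019,-0.0004],[0,0,0]],[[0.0004,-0.0019,-0.0004],[0,0,0]]]' 1
python3 -m inch '[[[0.0004,-0.0019,-0.0005],[0,0,0]],[[0.0004,-0.0019,-0.0004],[0,0,0]],[[0.0004,-0.0019,-0.0004],[0,0,0]]]' 1
python3 -m inch '[[[0.0004,-0.0019,-0.0004],[0,0,0]],[[0.0004,-0.0019,-0.0004],[0,0,0]],[[0.0004,-0.0019,-0.0004],[0,0,0]]]' 1
python3 chk.py e
```

```text
clock: 17.5
tool_pos: [593.4, 91.4, 64.9]
tcp_rot: [0.015, 1.578, 0.316]
force: [-0.5, 0.4, -0.7]
opening: 0.1
clock: 17.88
tool_pos: [594.7, 85.7, 63.6]
tcp_rot: [0.015, 1.578, 0.316]
force: [-0.0, 0.8, -0.4]
opening: -0.4
clock: 18.25
tool_pos: [595.9, 80.0, 62.4]
tcp_rot: [0.015, 1.578, 0.316]
force: [-0.9, -0.3, -0.7]
opening: 0.2
lane TCP [6.1  0.22 8.49]
F lane [ 0.23 -0.93 -0.68]
scene lid 317 x [21.9 61.5] y [-22.  16.] z 40.7
scene plate 83 [76.2 77.5 78.5]
```

```bash
cat > fs.py <<'E'
from h import *
F=[];P=[];X=[]
for i in range(8):
    im=eyes.get_image("scene");s=readout.observe();F.append(s["force"]@B);P.append((s["tool_pos"]-O)@B)
    W=cloud(im);H=hsv(im);ok=im["depth"]>0;L=(W-O)@B;Z=L[...,2];inb=ok&(abs(L[...,1])<32)
    a=L[inb&(H[...,0]>30)&(H[...,0]<50)&(H[...,1]>110)&(Z>35)&(Z<46)&(abs(L[...,0])<110)]
    b=L[inb&((H[...,0]<15)&(H[...,1]>150))&(Z>3)&(Z<33)&(L[...,0]>40)&(L[...,0]<105)]
    X.append([np.percentile(a[:,0],2),np.percentile(a[:,0],98),np.median(b[:,0]) if len(b)>5 else np.nan,len(b)])
print("t",s["clock"],"TCP",np.mean(P,0).round(2),"Fx",np.mean(F,0)[0].round(2),"+-",(np.std(F,0)[0]/8**.5).round(2),"lid/plate",np.mean(X,0).round(2))
E
python3 -m inch '[[[0.0003,-0.0014,-0.0003],[0,0,0]],[[0.0003,-0.0014,-0.0003],[0,0,0]],[[0.0003,-0.0014,-0.0003],[0,0,0]],[[0.0002,-0.0014,-0.0003],[0,0,0]]]' 1
python3 fs.py
python3 -m inch '[[[0.0002,-0.001,-0.0002],[0,0,0]],[[0.0002,-0.001,-0.0002],[0,0,0]]]' 1
python3 fs.py
```

```text
clock: 18.85
tool_pos: [597.0, 74.5, 61.2]
tcp_rot: [0.015, 1.578, 0.316]
force: [-0.8, 0.2, 0.0]
opening: -0.1
t 19.25 TCP [11.95  0.28  8.54] Fx -0.0 +- 0.12 lid/plate [27.75 67.22 77.49 83.  ]
clock: 19.5
tool_pos: [597.3, 72.6, 60.8]
tcp_rot: [0.015, 1.578, 0.316]
force: [0.3, 0.5, 0.5]
opening: -0.0
t 19.9 TCP [13.9   0.24  8.55] Fx -0.41 +- 0.18 lid/plate [29.46 69.02 77.46 83.75]
```

```bash
python3 -m inch '[[[0.0002,-0.001,-0.0002],[0,0,0]],[[0.0002,-0.001,-0.0002],[0,0,0]]]' 1
python3 fs.py
python3 -m inch '[[[0.0002,-0.001,-0.0002],[0,0,0]]]' 1
python3 fs.py
python3 -m inch '[[[0.0002,-0.001,-0.0002],[0,0,0]]]' 1
python3 fs.py
```

```text
clock: 20.15
tool_pos: [597.8, 70.5, 60.4]
tcp_rot: [0.015, 1.578, 0.316]
force: [-0.2, 0.8, 0.2]
opening: 0.4
t 20.55 TCP [16.07  0.29  8.61] Fx 0.02 +- 0.23 lid/plate [31.77 71.02 77.5  84.5 ]
clock: 20.68
tool_pos: [598.0, 69.7, 60.3]
tcp_rot: [0.015, 1.578, 0.316]
force: [0.1, 0.1, 0.3]
opening: 0.2
t 21.075 TCP [16.95  0.28  8.64] Fx -0.58 +- 0.18 lid/plate [32.61 72.09 77.49 84.25]
clock: 21.2
tool_pos: [598.1, 68.6, 60.0]
tcp_rot: [0.015, 1.578, 0.316]
force: [-0.1, 1.5, 0.6]
opening: -0.2
t 21.6 TCP [17.99  0.27  8.64] Fx -0.76 +- 0.19 lid/plate [33.57 73.11 77.73 83.88]
```

```bash
python3 -m inch '[[[0.0002,-0.001,-0.0002],[0,0,0]]]' 1
python3 fs.py
python3 -m inch '[[[0.0002,-0.001,-0.0002],[0,0,0]]]' 1
python3 fs.py
```

```text
clock: 21.72
tool_pos: [598.3, 67.8, 59.9]
tcp_rot: [0.015, 1.578, 0.316]
force: [-0.4, 2.0, 1.0]
opening: 0.1
t 22.125 TCP [18.86  0.25  8.65] Fx -1.73 +- 0.22 lid/plate [33.94 73.96 78.56 82.38]
clock: 22.25
tool_pos: [598.5, 66.8, 59.7]
tcp_rot: [0.015, 1.578, 0.316]
force: [-0.4, 2.2, 1.0]
opening: -0.0
t 22.65 TCP [19.92  0.25  8.67] Fx -2.97 +- 0.08 lid/plate [35.89 74.76 79.55 80.5 ]
```

Contact is clear: the plate began moving at TCP x≈17.8 and has tracked the pusher 1:1 since, at 2.1 mm now, with force rising about 1 N/mm. Three more mm.

```bash
python3 -m inch '[[[0.0002,-0.001,-0.0002],[0,0,0]]]' 1
python3 fs.py
python3 -m inch '[[[0.0002,-0.001,-0.0002],[0,0,0]]]' 1
python3 fs.py
python3 -m inch '[[[0.0002,-0.001,-0.0002],[0,0,0]]]' 1
python3 fs.py
```

```text
clock: 22.78
tool_pos: [598.7, 65.8, 59.5]
tcp_rot: [0.015, 1.578, 0.316]
force: [-1.5, 4.1, 2.0]
opening: 0.2
t 23.175 TCP [20.97  0.25  8.68] Fx -3.59 +- 0.18 lid/plate [36.34 76.18 80.51 81.5 ]
clock: 23.3
tool_pos: [598.9, 64.8, 59.3]
tcp_rot: [0.015, 1.578, 0.316]
force: [-0.4, 4.7, 2.2]
opening: 0.1
t 23.7 TCP [22.01  0.26  8.69] Fx -4.98 +- 0.14 lid/plate [37.99 77.08 81.56 80.25]
clock: 23.82
tool_pos: [599.1, 63.8, 59.1]
tcp_rot: [0.015, 1.578, 0.316]
force: [-0.6, 5.4, 1.9]
opening: -0.3
t 24.225 TCP [22.96  0.26  8.71] Fx -5.53 +- 0.2 lid/plate [38.63 77.86 82.52 82.88]
```

Pressed 5.0 mm by vision and by TCP travel (5.5 N). Back off gently, straight uphill.

```bash
python3 -m inch '[[[-0.0002,0.001,0.0002],[0,0,0]],[[-0.0002,0.001,0.0002],[0,0,0]],[[-0.0002,0.001,0.0002],[0,0,0]],[[-0.0002,0.001,0.0002],[0,0,0]],[[-0.0002,0.001,0.0002],[0,0,0]],[[-0.0002,0.001,0.0002],[0,0,0]],[[-0.0004,0.002,0.0004],[0,0,0]],[[-0.0006,0.003,0.0006],[0,0,0]],[[-0.0006,0.003,0.0006],[0,0,0]],[[0,0,0],[0,0,0]]]' 1
python3 fs.py
python3 chk.py f
```

```text
clock: 25.48
tool_pos: [596.3, 77.8, 61.9]
tcp_rot: [0.015, 1.578, 0.316]
force: [-0.2, 0.2, 1.4]
opening: 0.3
t 25.875 TCP [8.67 0.24 8.49] Fx -0.1 +- 0.17 lid/plate [35.31 74.26 78.91 81.38]
lane TCP [8.75 0.23 8.48]
F lane [0.51 0.17 0.67]
scene lid 315 x [35.3 74.5] y [-21.2  16. ] z 40.6
scene plate 81 [77.4 78.8 79.8]
side lid 16 x [31.1 68.3] y [-17.    5.7] z 38.5
```

View pics/scene_f.png

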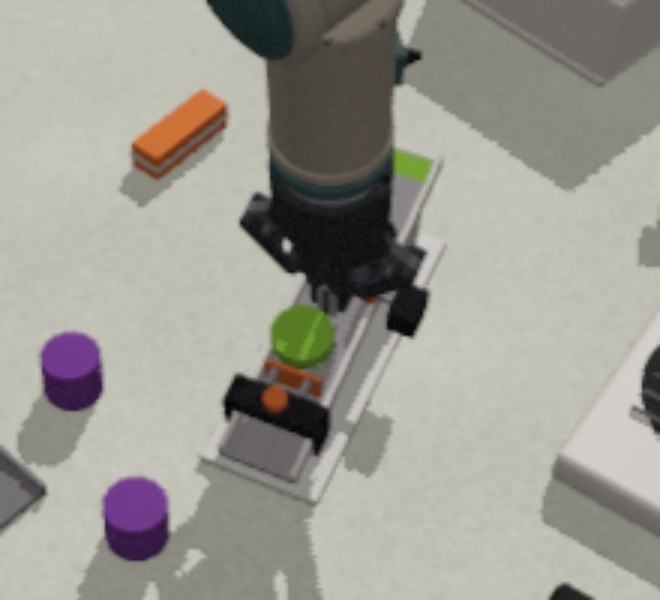

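Plate still pressed about 1.4 mm with the pot resting against it, and the fingers are clear. Lift away.

```bash
python3 -m inch '[[[0,0,0.015],[0,0,0]],[[0,0,0.03],[0,0,0]],[[0,0.005,0.04],[0,0,0]],[[0,0.01,0.04],[0,0,0]],[[0,0.02,0.03],[0,0,0]],[[0,0,0],[0,0,0]],[[0,0,0],[0,0,0]],[[0,0,0],[0,0,0]]]' 1
python3 fs.py
python3 - <<'E'
from h import *
im=eyes.get_image("scene");cv2.imwrite("pics/s9.png",cv2.resize(im["pixels"][:,:,::-1],(800,600)))
im=eyes.get_image("wrist");cv2.imwrite("pics/w9.png",im["pixels"][:,:,::-1])
E
```

```text
clock: 26.98
tool_pos: [595.6, 112.0, 215.4]
tcp_rot: [0.016, 1.581, 0.315]
force: [-0.2, -0.4, -0.4]
opening: 0.3
t 27.375 TCP [-56.81   6.61 152.19] Fx 0.0 +- 0.09 lid/plate [35.64 74.23 78.87 81.75]
```

View pics/s9.png

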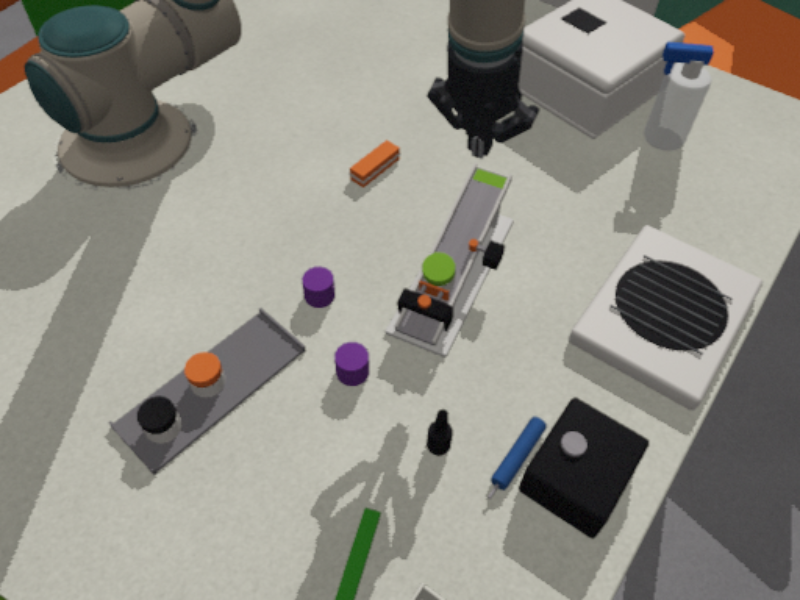

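View pics/w9.png

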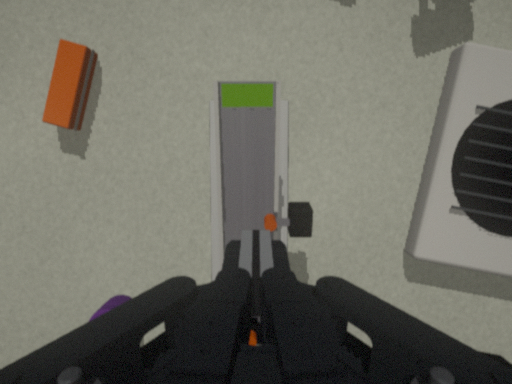

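The scene view shows the pot upright at (438,268) against the plate. The other pots, decoys, buffer, bottle and file look unmoved, and the arm is clear. Handing in.

```bash
python3 -c "
from workcell import workorder
print(workorder.finish_job())"
```

```text
the job is handed in; nothing more can be done
None
```

The lime-lidded pot is in the dispenser lane, past the roller and resting upright against the orange stop plate. I handed the job in at about 27.5 s of the 59 s allowed.

- **Loading:** I gripped the lime pot on the tray and set it down about 95 mm uphill of the lane's middle, with its axis square to the floor. I let go when the floor contact read 4.6 N.
- **Pushing:** With the fingers shut I pushed it past the roller, where the wrist force peaked at about 8 N. I felt and saw first plate contact, then pressed the plate back 5.0 mm by the scene camera. The pusher travel gave 5.1 mm and the push force 5.5 N.
- **After backing off:** The plate stays pressed about 1.4 mm, and the reading was the same about 1.5 s later with the arm lifted clear. The pot's position did not change either.
- **Surroundings:** In the last scene picture the orange and black pots, both purple look-alikes, the buffer block, the polish bottle and the visible part of the nail file look unmoved. I judged that by eye and did not measure it.
- **Disagreements:** The cameras differed by a few mm on where the plate sits along the lane, and the side camera barely saw the pot or plate during the push. I therefore used the change in one camera's reading, backed by the force and pusher travel.

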